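Shut a sample jar in a gasketed test chamber

ROBOT

A 7-joint arm with a two-finger parallel gripper is mounted at the origin on the work surface. World frame = base frame: x ahead of the robot, y to its left, z up, the work surface at z = 0. Lengths are in m, angles in degrees, forces in N, time in s.
With the tool pointing down it reaches from about 0.425 to 0.875 m from the base axis. Payload 4.7 kg.
Tool frame: the origin (TCP) lies on the centre line of the jaws, within the pads' length; the fingertips stand 11 mm ahead of it and the grasp point (between the pads) lies 8 mm behind it; z points along the fingers, y is the direction in which the jaws open and shut (so a half turn about z gives the same grasp; the last joint's range is limited). The gripper opens to 87 mm and grips with 3 to 60 N. Pads are 19 mm wide; open, the fingers measure 117 mm over their backs; the gripper's body (75 mm by 190 mm) begins 51 mm behind the grasp point.
Start: joints at [-72.187, 18.392, -4.016, 83.108, 1.295, 78.541, -3.26], TCP at [0.19, 0.622, 0.199] pointing down, gripper open.
Joint ranges: [-163.93, 163.93], [-17.29, 119.83], [-79.2, 71.16], [3.27, 140.29], [-89.18, 269.18], [5.43, 117.66], [-154.24, 154.24]. Speed limits (degrees/s): [147.25, 147.25, 180, 180, 180, 180, 180].

INTERFACE

Orientations are given as [roll, pitch, yaw] about the fixed x, y, z axes, in that order (R = Rz(yaw) Ry(pitch) Rx(roll)).
In Python, from cell import env gives the robot as it stands.
- The arm moves only by the tool servo_tool, never from a script. Its argument "moves" is text: rows parted by semicolons, each of 7 numbers parted by spaces: the shift along the tool's x, y, z as a fraction of full scale, then the turn, a rotation vector about the tool's x, y, z as a fraction of full scale, then the gripper's target within -1 to 1 (shut at 1, half-way at 0, fully open at -1). A call has 1 to 20 rows; each row shifts and turns the pose as measured when the row begins, along the tool's axes as they then stand; what a row does not reach is not made up. Full scale, the value 1, is 1000 mm for a shift and 0.5 rad for a turn. A row lasts 1/12 s, in which the tool goes at most 41.7 mm and 7.16 degrees, less where a joint would pass 70% of its speed; a pose out of reach is approached as far as the arm can. A call with a number of a shift or a turn outside -1 to 1 is refused whole. A call with a gripper value outside its range is refused whole. The fingers move at their own pace and stop on an object; "squeeze" is the grip in N (left out, the last holds). Time passes only in rows, so rows that do not move let the fingers close. It gives the time, the measured TCP pose, the force and the opening at its end, in the units of the state.
- env.get_obs(): the state, without advancing time (a new reading comes with each control period).
- env.read_camera(name): name is "side" or "top" or "wrist"; returns a dict with "img" (400x640x3 uint8, red, green, blue), "range_z" (400x640 float32, m along the optical axis (not along the pixel's ray), 0 where there is no reading), "mtx" (3x3 intrinsics, pixels), "T" (4x4, takes a point from camera to world coordinates); the wrist camera has in their place "hand_eye" (4x4, takes a point from camera to tool coordinates, whose origin is the TCP and whose axes are the flange's). Camera axes: x right, y up, looking along -z (the intrinsics and any distortion apply to the point x, -y, -z); pixel columns grow to the right and rows downward; lengths in m; the calibration is good to about 2 mm. A picture is of the moment at which its call begins: read the wrist's pose just before it.
- env.sign_off(): hands the job in, once; it reports no verdict.
The state is a dict: "time_s": time; "qpos": joint angles; "joint_velocities": joint speeds; "effort": joint torques, N m; "tool_pos": TCP position; "tool_rot": TCP orientation; "force": force on the tool from outside, world axes, zero at the start; "wrist_torque": the same for the moment, N m; "grip_width": finger opening in m.
Only numpy, scipy, OpenCV 4.12 (cv2) and the standard library are available. Lean on these libraries where they do the work, as an engineer would, in place of code of your own. Each camera call takes 0.05 s, during which the arm holds its last target.

TASK

Stand the squat screw-cap sample jar upright in the round holder inside the steel test chamber and let go of it. Then swing the chamber's lid over and press it down on its gasket, without forcing it, until the latch catches and the lid stays shut by itself. Leave the other things on the bench where they are.

Things in the scene. Friction and masses are not known exactly. Their poses are not given: they have to be found in the camera images.
- jar_center (a point): The sample jar: the squat one, an upright cylinder 64 mm tall, 56 mm in diameter, amber glass with a white screw cap (the top 18 mm, same diameter), 0.1 to 0.2 kg. Point: its centre, 32 mm above its underside. A taller jar of the same glass and a necked bottle stand near it; the three may have changed places.
- holder_floor (a point): Where the jar must stand: centre of the holder's floor inside the steel chamber, 10 mm above the table. The holder is a ring, 64 mm inner and 74 mm outer diameter, 8 mm high. Axes = the chamber's: x along the lid's hinge, y from the latch side to the hinge side, z up. The open lid stands along the hinge side, so lower the jar with the fingers on its two x sides.
- chamber: Fixed open steel box, 200 mm (x) by 180 mm (y), walls 8 mm, rim 77 mm above the table; origin under its middle, axes as for holder_floor (which lies 12 mm towards -y). Hinge along its +y side, latch on its -y side. A sprung black gasket frame inside the rim stands about 17 mm above it at the latch side and leaves an opening of 164 by 146 mm.
- hinge (a point): Middle of the lid's hinge line, fixed to the chamber, 85 mm above the table; axes as for holder_floor (x along the hinge line; the shut lid runs from here towards -y).
- lid (a joint): Lid angle, rad: 0 = level, grows as it opens; starts at 1.6 to 1.9, outer face towards the hinge's +y. The hinge is stiff: the lid stays where left; push it over with closed fingers on its outer face (about 2 to 4 N). Latch pawl and gasket are met between 0.11 and 0.05. Let go unlatched it springs back to 0.05 or more; latched it stays between -0.037 and 0.035.
- lid_press (a point): Top centre of a round black pad (44 mm across, 3 mm high) on the lid's outer face, 160 mm from the hinge line: the place to press. z axis = the lid's outward normal. The lid is a flat aluminium plate, 200 mm along the hinge, 182 mm from hinge to free edge (204 at the central latch tab), 8 mm thick, underside in the plane of the hinge line, 11 mm below this point.
- latch (a point): Nominal place of the latch on the chamber's -y side, where a sprung pawl snaps over the lid's striker bar. It is mounted up to 6 mm higher or lower (not measured): feel for it. The force at the pad grows to 9 to 19 N, then falls by 3 N or more as the pawl snaps; within 4 mm below the peak it has caught. Stop there: 1 to 2 mm further is a hard stop. Over 35 N on the lid damages it.
- tall_jar_c (a point): Bystander: tall amber jar, 100 mm high, 54 mm in diameter; point 50 mm above its underside.
- bottle_c (a point): Bystander: necked amber bottle, 105 mm high, 56 mm in diameter; point 50 mm above its underside.
- beaker_c (a point): Bystander: clear plastic beaker, 75 mm high, 60 mm in diameter; point about half-way up.
- spanner_c (a point): Bystander: steel spanner 160 mm long lying flat; point near its middle.
- stopper_c (a point): Bystander: black rubber stopper 30 mm high; point half-way up.
- coupling_c (a point): Bystander: small steel and brass coupling 42 mm high; point about half-way up.
Not all that is in view belongs to the job. What is shaped like the part that bears jar_center but black or purple is not meant.

How it is judged:
By the outcome, as a careful person would: the job done as asked, in the order asked, and still so for the second after the job is handed in, with the robot touching nothing.
It also fails if it takes over 72 s, if anything falls off the work surface, if the arm or the gripper's body presses on something with over 40 N, if the wrist force passes 120 N, or if a joint passes its speed limit or range.

## Working session

There is one attempt and no reset: what is moved stays moved. The work goes in short steps, Python scripts to look and compute and a tool call to move; the robot and the scene stay as the last step left them, time stands still between calls to the robot, and variables do not carry over. Pictures are saved under pics/ and viewed, and the job is handed in when it is done.

Besides the shell and the picture viewer there is one more tool, called in YAML: its name, and indented under it one key for each argument. servo_tool: Moves the arm, as the interface text tells. Its arguments: {"type":"object","properties":{"moves":{"type":"string"},"squeeze":{"type":"number"}},"required":["moves"]}

```bash
ls; mkdir -p pics
python3 - <<'E'
from cell import env
import cv2,numpy as np
o=env.get_obs(); print({k:np.round(v,3) for k,v in o.items()})
for n in ["side","top","wrist"]:
    c=env.read_camera(n); cv2.imwrite(f"pics/{n}0.png",c["img"][...,::-1])
    np.savez(f"pics/{n}0.npz",**c)
    print(n,c.keys(),np.round(c["mtx"],1).tolist(),np.round(c.get("T",c.get("hand_eye")),3).tolist(), c.get("dist"))
E
```

```text
pics
{'time_s': np.float64(0.0), 'qpos': array([-72.185,  18.438,  -4.015,  83.176,   1.295,  78.54 ,  -3.261]), 'joint_velocities': array([-0.016, -0.07 ,  0.026,  0.016, -0.038,  0.028,  0.052]), 'effort': array([ 0.0000e+00, -4.9129e+01, -4.0400e-01, -3.1252e+01, -6.4000e-02,
        4.4000e-02,  0.0000e+00]), 'tool_pos': array([0.19 , 0.621, 0.198]), 'tool_rot': array([-1.79891e+02,  6.00000e-03,  1.62993e+02]), 'force': array([-0.776,  0.289, -0.769]), 'wrist_torque': array([ 0.051, -0.033,  0.086]), 'grip_width': np.float64(0.087)}
side dict_keys(['img', 'range_z', 'mtx', 'T']) [[440.6, 0.0, 329.9], [0.0, 440.6, 206.3], [0.0, 0.0, 1.0]] [[0.785, 0.368, -0.498, 0.004], [-0.619, 0.487, -0.616, -0.735], [0.016, 0.792, 0.61, 0.775], [0.0, 0.0, 0.0, 1.0]] None
top dict_keys(['img', 'range_z', 'mtx', 'T']) [[397.3, 0.0, 322.8], [0.0, 397.3, 203.7], [0.0, 0.0, 1.0]] [[-0.017, 0.992, -0.121, 0.416], [-1.0, -0.019, -0.016, -0.048], [-0.018, 0.121, 0.992, 1.22], [0.0, 0.0, 0.0, 1.0]] None
wrist dict_keys(['img', 'range_z', 'mtx', 'hand_eye']) [[308.1, 0.0, 320.8], [0.0, 308.1, 196.5], [0.0, 0.0, 1.0]] [[0.0, 0.959, 0.283, 0.077], [1.0, 0.0, -0.001, 0.0], [-0.001, 0.283, -0.959, -0.187], [0.0, 0.0, 0.0, 1.0]] None
```

View pics/side0.png

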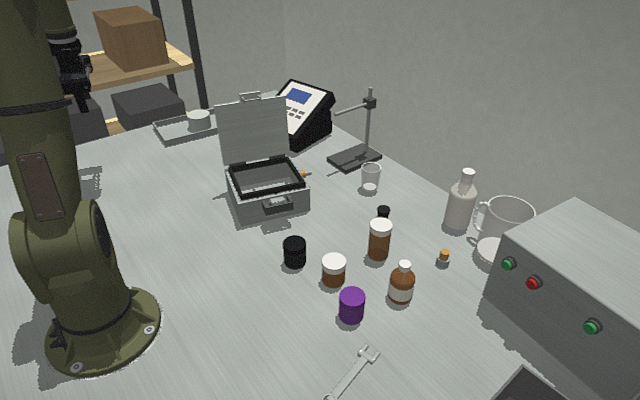

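View pics/top0.png

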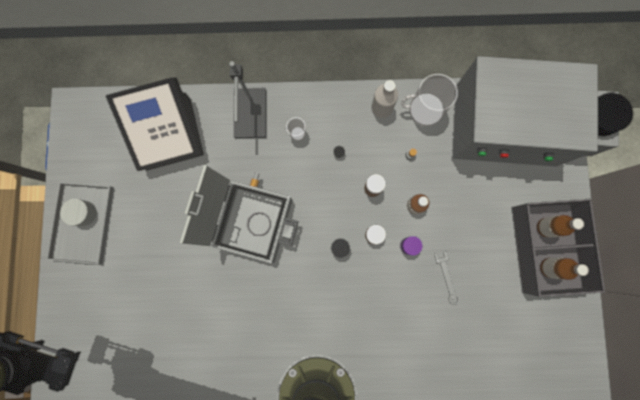

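View pics/wrist0.png

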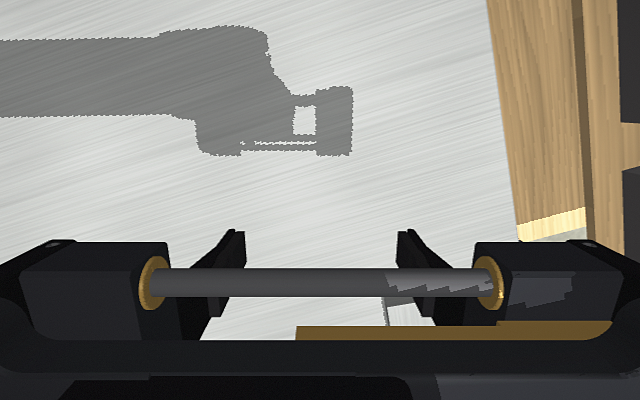

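```bash
cat > h.py <<'E'
import numpy as np,cv2
from scipy.spatial.transform import Rotation as R
def ray(c,u,v,T):
    K=c["mtx"]; d=np.array([(u-K[0,2])/K[0,0],-(v-K[1,2])/K[1,1],-1.0])
    return T[:3,3],T[:3,:3]@d
def onz(c,u,v,z,T=None):
    T=c["T"] if T is None else T
    o,d=ray(c,u,v,T); return o+d*(z-o[2])/d[2]
def cloud(c,T=None):
    T=c["T"] if T is None else T
    v,u=np.mgrid[:400,:640]; K=c["mtx"]; r=c["range_z"]
    P=np.stack([(u-K[0,2])/K[0,0]*r,-(v-K[1,2])/K[1,1]*r,-r],-1)
    W=P@T[:3,:3].T+T[:3,3]; W[r<=0]=np.nan; return W
def wristT(c,o):
    T=np.eye(4); T[:3,:3]=R.from_euler("xyz",o["tool_rot"],degrees=True).as_matrix(); T[:3,3]=o["tool_pos"]; return T@c["hand_eye"]
E
python3 - <<'E'
from h import *
t=dict(np.load("pics/top0.npz")); s=dict(np.load("pics/side0.npz"))
for n,c in (("top",t),("side",s)):
    W=cloud(c); hsv=cv2.cvtColor(c["img"],cv2.COLOR_RGB2HSV)
    m=((hsv[...,1]<40)&(hsv[...,2]>215)).astype(np.uint8)
    k,l,st,ce=cv2.connectedComponentsWithStats(m)
    for i in range(1,k):
        if 30<st[i,4]<1500: print(n,np.round(ce[i]),st[i,4],"z064",np.round(onz(c,*ce[i],.064),3)[:2],"z100",np.round(onz(c,*ce[i],.1),3)[:2],"rng",np.round(np.nanmedian(W[l==i],0),3))
big=cv2.resize(t["img"][150:280,160:480],None,fx=2.5,fy=2.5,interpolation=cv2.INTER_CUBIC)
cv2.imwrite("pics/crop1.png",big[...,::-1])
big=cv2.resize(s["img"][80:340,190:430],None,fx=2.3,fy=2.3,interpolation=cv2.INTER_CUBIC)
cv2.imwrite("pics/crop2.png",big[...,::-1])
E
```

```text
top [389.  85.] 57 z064 [ 0.916 -0.237] z100 [ 0.9   -0.231] rng [ 0.87  -0.219  0.17 ]
top [376. 183.] 212 z064 [ 0.617 -0.185] z100 [ 0.61  -0.181] rng [ 0.61  -0.181  0.1  ]
top [423. 201.] 35 z064 [ 0.56  -0.321] z100 [ 0.556 -0.313] rng [ 0.555 -0.312  0.105]
top [578. 223.] 45 z064 [ 0.487 -0.762] z100 [ 0.485 -0.74 ] rng [ 0.481 -0.699  0.166]
top [376. 234.] 222 z064 [ 0.467 -0.181] z100 [ 0.465 -0.177] rng [ 0.466 -0.181  0.064]
top [582. 270.] 40 z064 [ 0.355 -0.762] z100 [ 0.357 -0.74 ] rng [ 0.359 -0.698  0.166]
side [301. 105.] 806 z064 [0.884 0.54 ] z100 [0.84  0.476] rng [0.811 0.421 0.124]
side [197. 113.] 50 z064 [0.543 0.704] z100 [0.516 0.632] rng [0.551 0.729 0.054]
side [468. 171.] 58 z064 [ 1.022 -0.13 ] z100 [ 0.97  -0.161] rng [ 0.87 -0.22  0.17]
side [381. 224.] 241 z064 [ 0.642 -0.152] z100 [ 0.61  -0.182] rng [ 0.609 -0.181  0.1  ]
side [334. 260.] 320 z064 [ 0.466 -0.182] z100 [ 0.443 -0.21 ] rng [ 0.466 -0.181  0.064]
side [405. 263.] 78 z064 [ 0.589 -0.287] z100 [ 0.559 -0.31 ] rng [ 0.555 -0.313  0.105]
```

View pics/crop1.png

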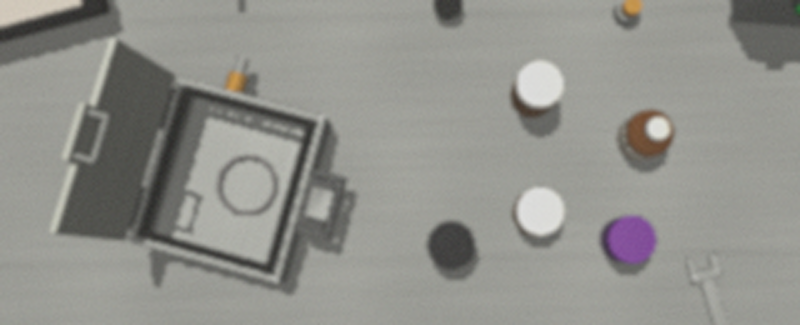

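View pics/crop2.png

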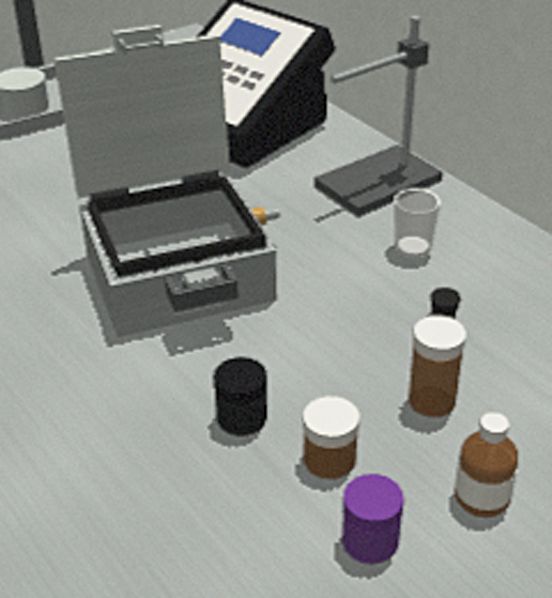

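Run:
```python
from h import *
t=dict(np.load("pics/top0.npz")); s=dict(np.load("pics/side0.npz"))
W=cloud(t); Ws=cloud(s)
for n,c,Wc in (("top",t,W),("side",s,Ws)):
    m=(abs(Wc[...,2]-.077)<.006)&(Wc[...,0]>.3)&(Wc[...,0]<.72)&(Wc[...,1]>-.02)&(Wc[...,1]<.32)
    # z histogram in region
    reg=(Wc[...,0]>.35)&(Wc[...,0]<.68)&(Wc[...,1]>-.02)&(Wc[...,1]<.35)
    h,e=np.histogram(Wc[reg][:,2],bins=np.arange(-.004,.32,.008)); print(n,dict(zip(np.round(e,3).tolist(),h.tolist())))
    P=Wc[m][:,:2].astype(np.float32); r=cv2.minAreaRect(P*1000); print(r)
gray=cv2.cvtColor(t["img"],cv2.COLOR_RGB2GRAY)
sub=cv2.resize(gray[195:250,230:290],None,fx=8,fy=8,interpolation=cv2.INTER_CUBIC)
cc=cv2.HoughCircles(sub,cv2.HOUGH_GRADIENT,1.5,60,param1=60,param2=30,minRadius=70,maxRadius=130)
print(cc)
if cc is not None:
  for a in cc[0][:4]:
    u,v=230+(a[0]+.5)/8-.5,195+(a[1]+.5)/8-.5; print(u,v,a[2]/8,onz(t,u,v,.018), "rng",W[int(v),int(u)])
vis=cv2.resize(t["img"][160:270,170:310],None,fx=5.5,fy=5.5,interpolation=cv2.INTER_CUBIC); cv2.imwrite("pics/ch.png",vis[...,::-1])
# lid points plane
m=(W[...,2]>.12)&(W[...,0]>.35)&(W[...,0]<.68)&(W[...,1]>.1)&(W[...,1]<.40)
P=W[m]; c=P.mean(0); U,S,V=np.linalg.svd(P-c); print("lid",len(P),c,V[2],S, P.min(0),P.max(0))
m=(Ws[...,2]>.12)&(Ws[...,0]>.4)&(Ws[...,0]<.64)&(Ws[...,1]>.1)&(Ws[...,1]<.30)
P=Ws[m]; c=np.median(P,0); U,S,V=np.linalg.svd(P-c,full_matrices=False); print("lid",len(P),c,V[2],S, P.min(0),P.max(0))
```

```text
top {-0.004: 5794, 0.004: 2334, 0.012: 526, 0.02: 75, 0.028: 44, 0.036: 16, 0.044: 57, 0.052: 80, 0.06: 165, 0.068: 460, 0.076: 638, 0.084: 485, 0.092: 319, 0.1: 78, 0.108: 73, 0.116: 73, 0.124: 87, 0.132: 83, 0.14: 81, 0.148: 87, 0.156: 90, 0.164: 83, 0.172: 94, 0.18: 91, 0.188: 104, 0.196: 81, 0.204: 112, 0.212: 99, 0.22: 99, 0.228: 83, 0.236: 86, 0.244: 108, 0.252: 114, 0.26: 242, 0.268: 50, 0.276: 100, 0.284: 83, 0.292: 0, 0.3: 0, 0.308: 0}
((504.8876953125, 162.86627197265625), (222.98703002929688, 199.90541076660156), 73.72499084472656)
side {-0.004: 4811, 0.004: 600, 0.012: 355, 0.02: 237, 0.028: 248, 0.036: 275, 0.044: 293, 0.052: 329, 0.06: 311, 0.068: 458, 0.076: 664, 0.084: 576, 0.092: 386, 0.1: 168, 0.108: 169, 0.116: 170, 0.124: 179, 0.132: 181, 0.14: 173, 0.148: 177, 0.156: 176, 0.164: 176, 0.172: 194, 0.18: 184, 0.188: 186, 0.196: 189, 0.204: 200, 0.212: 190, 0.22: 197, 0.228: 199, 0.236: 202, 0.244: 206, 0.252: 204, 0.26: 199, 0.268: 52, 0.276: 91, 0.284: 54, 0.292: 0, 0.3: 0, 0.308: 0}
((503.39178466796875, 162.37521362304688), (231.6580047607422, 199.93923950195312), 73.94679260253906)
[[[473.25 248.25 110.8 ]]]
288.71875 225.59375 13.85 [0.49836046 0.07661108 0.018     ] rng [0.49575475 0.07209194 0.08167902]
lid 2091 [0.53724855 0.27827774 0.21098762] [ 0.28082195  0.95679044 -0.07543929] [2.57077546 2.23661126 0.16221353] [0.44157305 0.24376894 0.12002031] [0.6353986  0.31640712 0.2903832 ]
lid 3372 [0.54094139 0.27541399 0.19795227] [ 0.27613957  0.95873252 -0.06766746] [3.0797744  2.63832309 0.19532851] [0.43977935 0.23986099 0.12001761] [0.63561133 0.29995739 0.28982805]
```

View pics/ch.png

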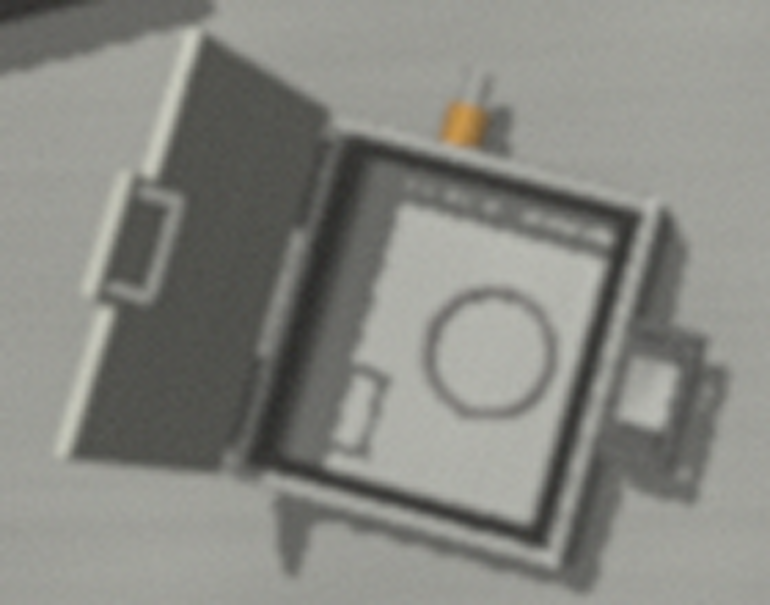

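Run:
```python
from h import *
t=dict(np.load("pics/top0.npz")); s=dict(np.load("pics/side0.npz"))
print("ring",onz(t,258.9,223.6,.018))
# ring ext in vis: left 424..557, top 287..418
yaw=np.radians(-16.2); ex=np.array([np.cos(yaw),np.sin(yaw)]); ey=np.array([-ex[1],ex[0]])
for n,c in (("top",t),("side",s)):
    W=cloud(c); C=np.array([.505,.160])
    a=(W[...,:2]-C)@ex; b=(W[...,:2]-C)@ey; z=W[...,2]
    # outer extents of rim
    for nm,val,oth,zz in (("x",a,b,(.055,.079)),("y",b,a,(.05,.079))):
        m=(z>zz[0])&(z<zz[1])&(abs(oth)<.07)&(abs(val)<.13)
        if nm=="y": m&=(abs(oth)>.04)
        v=val[m]; print(n,nm,np.percentile(v,[0,1,50,99,100]),m.sum())
    # yaw from both x edges: 
    for sg in (1,-1):
        m=(z>.06)&(z<.082)&(sg*a>.093)&(sg*a<.12)&(abs(b)<.08)
        if m.sum()>20: 
            p=np.polyfit(b[m],a[m],1); print("xside",sg,np.degrees(np.arctan(p[0])),p,m.sum())
    m=(z>.06)&(z<.082)&(b<-.075)&(b>-.1)&(abs(a)<.09)&(abs(a)>.035)
    p=np.polyfit(a[m],b[m],1); print("-yside",np.degrees(np.arctan(p[0])),p,m.sum())
    # gasket top
    m=(z>.082)&(z<.11)&(abs(a)<.08)&(b<-.06)&(b>-.09); print("gasket -y",np.percentile(z[m],[5,50,95]))
    # lid plane
    for lim in (.11,.13):
      m=(z>lim)&(z<.255)&(abs(a)<.09)&(b>.06)&(b<.16)
      p=np.polyfit(z[m],b[m],1); r=b[m]-np.polyval(p,z[m]); print("lid inner b=",p,"std",r.std(),"ang",90+np.degrees(np.arctan(p[0])),"b at .085",np.polyval(p,.085), "zmax",z[(b>.06)&(b<.16)&(abs(a)<.13)].max())
    m=(z>.15)&(z<.25)&(abs(a)<.13)&(b>.06)&(b<.16); print("lid x ext",np.percentile(a[m],[0,1,99,100]))
```

```text
ring [0.50609831 0.16733401 0.018     ]
top x [-0.10087575 -0.1005566   0.00392413  0.11944815  0.12890628] 532
top y [-0.06836371 -0.06809293 -0.06092691  0.11257219  0.1136895 ] 138
xside 1 0.5988496980035308 [0.01045228 0.09620989] 102
xside -1 -0.16577074774777792 [-0.00289325 -0.09676525] 150
-yside 0.007176367052683728 [ 0.00012525 -0.08796066] 16
gasket -y [0.08215519 0.0836016  0.08766164]
lid inner b= [0.08064561 0.10569639] std 0.000808582642304449 ang 94.61067459515712 b at .085 0.11255126480491259 zmax 0.2903832049958165
lid inner b= [0.08038464 0.10575116] std 0.0008148589280327738 ang 94.59581867261988 b at .085 0.1125838542622001 zmax 0.2903832049958165
lid x ext [-0.10054734 -0.09858005  0.09650823  0.0988689 ]
side x [-0.10244611 -0.10220337 -0.04223934  0.11690175  0.12301711] 583
side y [-0.10940856 -0.09471594 -0.06619502  0.11104936  0.11637682] 353
xside 1 0.21175105678567627 [0.00369577 0.09568521] 40
xside -1 -0.5195257834647942 [-0.00906768 -0.09898933] 140
-yside 49.074969365317834 [ 1.153413   -0.04300308] 22
gasket -y [0.08236509 0.0876047  0.09579783]
lid inner b= [0.07978152 0.10478414] std 0.002295221457845422 ang 94.5614827358829 b at .085 0.11156556751889192 zmax 0.28982805244821347
lid inner b= [0.07819389 0.10512026] std 0.0022836770678278605 ang 94.47108207610384 b at .085 0.11176673584682868 zmax 0.28982805244821347
lid x ext [-0.10205525 -0.10032894  0.09558023  0.09920269]
```

servo_tool:
  moves: "0 0 -0.04 0 0 0 -1;0 0 -0.04 0 0 0 -1;0 0 -0.04 0 0 0 -1;0 0 -0.04 0 0 0 -1;-0.02 -0.003 -0.01 0 0 0.06 -1;-0.035 -0.005 0 0 0 0.11 -1;-0.035 -0.005 0 0 0 0.11 -1;-0.035 -0.005 0 0 0 0.11 -1;-0.035 -0.005 0 0 0 0.11 -1;-0.035 -0.005 0 0 0 0.11 -1"

```text
time_s: 0.98
tool_pos: [0.3509, 0.5171, 0.3674]
tool_rot: [-179.2, -0.1, 146.0]
force: [0.7, 0.1, 0.2]
grip_width: 0.087
```

servo_tool:
  moves: "-0.034 -0.005 0 0 0 0.11 -1;-0.034 -0.005 0 0 0 0.11 -1;-0.034 -0.005 0 0 0 0.11 -1;-0.034 -0.005 0 0 0 0.11 -1;-0.034 -0.005 0 0 0 0.11 -1;-0.034 -0.005 0 0 0 0.11 -1;-0.033 -0.005 0 0 0 0.11 -1;-0.033 -0.005 0 0 0 0.11 -1;-0.033 -0.005 0 0 0 0.11 -1;-0.033 -0.005 0 0 0 0.11 -1;-0.033 -0.005 0 0 0 0.11 -1;-0.033 -0.005 0 0 0 0.11 -1;-0.032 -0.005 0 0 0 0.11 -1;-0.032 -0.005 0 0 0 0.11 -1;-0.032 -0.005 0 0 0 0.11 -1;-0.032 -0.005 0 0 0 0.11 -1;-0.032 -0.005 0.02 0 0 0.11 -1;-0.032 -0.005 0.02 0 0 0.11 -1;-0.032 -0.005 0.03 0 0 0.11 -1;-0.03 -0.005 0.03 0 0 0.11 -1"

```text
time_s: 2.65
tool_pos: [0.5364, -0.1239, 0.2695]
tool_rot: [-179.8, 1.3, 78.6]
force: [0.6, 0.1, 0.3]
grip_width: 0.0871
```

```bash
cat >> h.py <<'E'
def go(o,pos,rpy):
    A=R.from_euler("xyz",o["tool_rot"],degrees=True); B=R.from_euler("xyz",rpy,degrees=True)
    print("shift(m)",np.round(A.inv().apply(np.array(pos)-o["tool_pos"]),4),"rot units",np.round((A.inv()*B).as_rotvec()/.5,3))
def P(a,b,C=(.505,.160),yaw=-16.2):
    y=np.radians(yaw); return np.array([C[0]+a*np.cos(y)-b*np.sin(y),C[1]+a*np.sin(y)+b*np.cos(y)])
E
python3 - <<'E'
from h import *
from cell import env
go(env.get_obs(),[.466,-.181,.17],[180,0,73.8])
E
```

```text
shift(m) [-0.0677 -0.0573  0.1012] rot units [-0.004  0.045  0.166]
```

servo_tool:
  moves: "-0.02 -0.017 0.03 0 0.015 0.06 -1;-0.02 -0.017 0.03 0 0.015 0.06 -1;-0.016 -0.014 0.025 0 0.015 0.046 -1;-0.009 -0.008 0.015 0 0 0 -1;0 0 0 0 0 0 -1"

```text
time_s: 3.07
tool_pos: [0.4532, -0.1864, 0.159]
tool_rot: [-179.3, 0.2, 72.4]
force: [-0.4, 0.7, -0.3]
grip_width: 0.0873
```

Run:
```python
from h import *
from cell import env
o=env.get_obs();c=env.read_camera("wrist"); T=wristT(c,o)
go(o,[.466,-.181,.038],[180,0,73.8])
cv2.imwrite("pics/w1.png",c["img"][...,::-1])
hsv=cv2.cvtColor(c["img"],cv2.COLOR_RGB2HSV)
m=((hsv[...,1]<40)&(hsv[...,2]>215)).astype(np.uint8)
k,l,st,ce=cv2.connectedComponentsWithStats(m)
W=cloud(c,T)
for i in range(1,k):
    if st[i,4]>300: print(ce[i],st[i],onz(c,*ce[i],.064,T),np.nanmedian(W[l==i],0))
```

```text
shift(m) [0.0093 0.012  0.1208] rot units [-0.024  0.006 -0.049]
[303.20689655  40.06896552] [288   0  35  92 551] [ 0.47787829 -0.05771176  0.064     ] [ 0.47816027 -0.04266049  0.00081627]
[309.33475783 117.84662868] [ 273    0   85  188 2106] [ 0.46318656 -0.11863984  0.064     ] [ 0.4551761  -0.13609233  0.00075794]
[449.85266204 169.79253472] [  304     0   306   268 17280] [ 0.57257828 -0.2021337   0.064     ] [ 0.59357537 -0.22451315  0.00094704]
[383.60869565  40.40118577] [368   0  34 104 506] [ 0.54114865 -0.07820826  0.064     ] [ 0.55563782 -0.06575528  0.00074296]
[158.07874016 144.80314961] [114  44  84 176 508] [ 0.32372868 -0.09956925  0.064     ] [ 0.2902105  -0.09860852  0.00098718]
[104.62929476 109.97287523] [  73   54   76  137 1106] [ 0.29189774 -0.05729653  0.064     ] [ 0.25040393 -0.04108628  0.00107075]
[447.86597938  96.38402062] [422  56  78  71 388] [ 0.58313337 -0.13772912  0.064     ] [ 0.6017254  -0.14801934  0.00061532]
[ 81.57507082 103.3427762 ] [ 64  72  36  68 353] [ 0.27509775 -0.0460541   0.064     ] [ 0.22900472 -0.03026035  0.00111271]
[ 85.50
[... 460 characters left out ...]
88  0.064     ] [ 0.36662724 -0.14382356  0.00078944]
[185.32682927 161.35365854] [165 104  43 109 410] [ 0.34118274 -0.1210791   0.064     ] [ 0.31509481 -0.12397918  0.0008968 ]
[311.39593909 215.78510998] [298 201  36  32 591] [ 0.43623475 -0.20699352  0.064     ] [ 0.42572294 -0.22762883  0.00072252]
[293.90890269 254.32298137] [277 240  40  28 483] [ 0.40644807 -0.24114818  0.064     ] [ 0.38917615 -0.27024689  0.00062611]
[244.60724852 319.03846154] [ 200  297  136   43 1352] [ 0.32983141 -0.29881778  0.064     ] [ 0.28979731 -0.34036376  0.00063875]
[383.77766497 309.67208122] [324 297 111  29 985] [ 0.47694613 -0.33141234  0.064     ] [ 4.79632899e-01 -3.79076483e-01  4.44349684e-04]
```

View pics/w1.png

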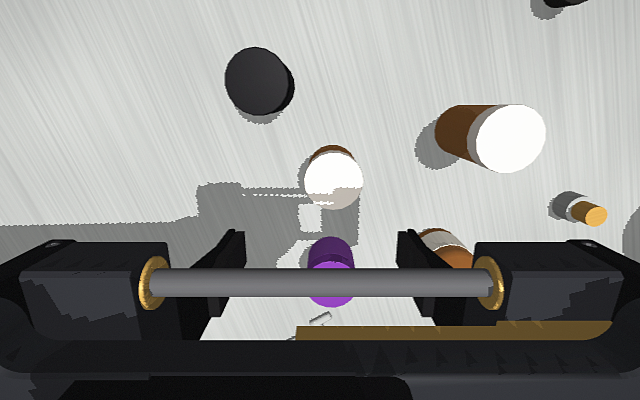

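Run:
```python
from h import *
from cell import env
o=env.get_obs();c=env.read_camera("wrist"); T=wristT(c,o)
W=cloud(c,T); m=(abs(W[...,2]-.064)<.005); m[:140]=0;m[215:]=0;m[:,:290]=0;m[:,375:]=0
(x,y),r=cv2.minEnclosingCircle((W[m][:,:2]*1000).astype(np.float32)); print(m.sum(),x,y,r,W[m].mean(0))
print(onz(c,333,180,.064,T))
```

```text
2631 466.3144226074219 -180.5513916015625 27.909791946411133 [ 0.46649979 -0.1795352   0.06459132]
[ 0.46850653 -0.17897459  0.064     ]
```

servo_tool:
  moves: "0.006 0.007 0.01 -0.012 0 -0.03 -1;0.004 0.005 0.01 -0.012 0.006 -0.02 -1;0 0 0 0 0 0 -1;0 0 0 0 0 0 -1"

```text
time_s: 3.5
tool_pos: [0.481, -0.1761, 0.148]
tool_rot: [179.0, -0.1, 74.4]
force: [-0.5, 0.9, -0.2]
grip_width: 0.087
```

Run:
```python
from h import *
from cell import env
go(env.get_obs(),[.4663,-.1806,.038],[180,0,73.8])
```

```text
shift(m) [-0.0086 -0.0149  0.1097] rot units [ 0.036 -0.005  0.022]
```

servo_tool:
  moves: "0 0 0 0 0 0 -1"

```text
time_s: 3.58
tool_pos: [0.4824, -0.1755, 0.1492]
tool_rot: [178.9, -0.1, 74.5]
force: [0.5, -0.2, -0.5]
grip_width: 0.0869
```

servo_tool:
  moves: "0 -0.008 0 0 0 0 -1;0 0 0 0 0 0 -1"

```text
time_s: 3.75
tool_pos: [0.4757, -0.173, 0.1508]
tool_rot: [178.8, -0.1, 74.6]
force: [-0.2, -0.3, -0.0]
grip_width: 0.087
```

servo_tool:
  moves: "0 0 0 0 0 0 -1"

```text
time_s: 3.83
tool_pos: [0.476, -0.1727, 0.1516]
tool_rot: [178.7, -0.1, 74.6]
force: [-1.1, 0.2, -0.6]
grip_width: 0.0869
```

servo_tool:
  moves: "-0.005 -0.0035 0.02 0.02 0 0.014 -1;-0.004 -0.003 0.02 0.016 0 0.008 -1;0 0 0.01 0 0 0 -1;0 0 0.005 0 0 0 -1"

```text
time_s: 4.17
tool_pos: [0.4707, -0.18, 0.0985]
tool_rot: [179.3, -0.3, 74.0]
force: [0.4, 0.4, 0.0]
grip_width: 0.0871
```

Run:
```python
from h import *
from cell import env
go(env.get_obs(),[.4663,-.1806,.038],[180,0,73.8])
```

```text
shift(m) [-0.0021 -0.0048  0.0604] rot units [ 0.025 -0.011  0.006]
```

servo_tool:
  moves: "-0.001 -0.003 0.015 0.015 -0.005 0 -1;-0.001 -0.002 0.015 0.008 -0.004 0 -1;0 0 0.012 0 0 0 -1;0 0 0.006 0 0 0 -1"

```text
time_s: 4.5
tool_pos: [0.4666, -0.1802, 0.0485]
tool_rot: [179.8, -0.1, 74.0]
force: [-0.3, 0.1, -0.6]
grip_width: 0.0874
```

Run:
```python
from h import *
from cell import env
go(env.get_obs(),[.4663,-.1806,.038],[180,0,73.8])
```

```text
shift(m) [-0.0005 -0.0002  0.0105] rot units [ 0.006 -0.004  0.008]
```

servo_tool:
  moves: "0 0 0.006 0 0 0 -1;0 0 0.003 0 0 0 -1;0 0 0 0 0 0 1;0 0 0 0 0 0 1;0 0 0 0 0 0 1;0 0 0 0 0 0 1;0 0 0 0 0 0 1;0 0 0 0 0 0 1"
  squeeze: 20

```text
time_s: 5.17
tool_pos: [0.4676, -0.18, 0.0392]
tool_rot: [179.8, -0.1, 74.1]
force: [-0.1, -0.3, -0.4]
grip_width: 0.0551
```

servo_tool:
  moves: "0 0 -0.01 0 0 0 1;0 0 -0.02 0 0 0 1;0 0 -0.03 0 0 0 1;0 0 -0.03 0 0 0 1;0.01 -0.002 -0.03 0 0 0 1;0.02 -0.004 -0.02 0 0 0 1;0.03 -0.005 -0.01 0 0 0 1;0.03 -0.005 0 0 0 0 1;0.03 -0.005 0 0 0 0 1;0.03 -0.005 0 0 0 0 1;0.03 -0.005 0 0 0 0 1;0.03 -0.005 0 0 0 0 1;0.03 -0.005 0 0 0 0 1;0.02 -0.004 0 0 0 0 1;0.01 -0.002 0 0 0 0 1;0 0 0 0 0 0 1"

```text
time_s: 6.5
tool_pos: [0.5012, 0.0995, 0.2145]
tool_rot: [178.7, -0.6, 73.3]
force: [-0.8, -0.6, -0.5]
grip_width: 0.0004
```

Run:
```python
from h import *
from cell import env
go(env.get_obs(),[.506,.167,.19],[180,0,73.8])
c=env.read_camera("side"); cv2.imwrite("pics/s1.png",c["img"][...,::-1])
```

```text
shift(m) [ 0.0658 -0.0154  0.0249] rot units [ 0.045 -0.022 -0.019]
```

View pics/s1.png

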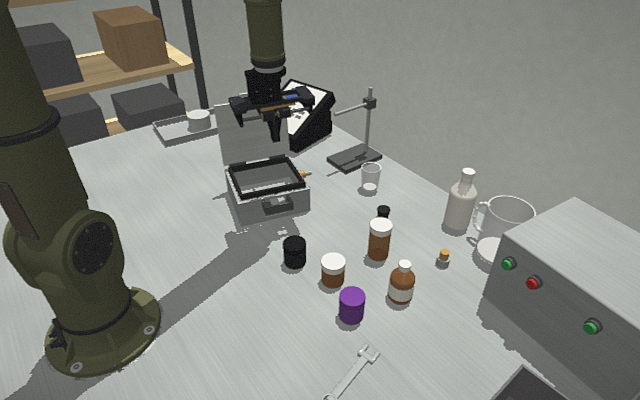

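Run:
```python
from h import *
from cell import env
o=env.get_obs();c=env.read_camera("wrist"); np.savez("pics/w2.npz",T2=wristT(c,o),**c)
cv2.imwrite("pics/w2.png",c["img"][...,::-1])
c=env.read_camera("side"); T=c["T"]; W=cloud(c)
m=(abs(W[...,2]-.064)<.004)&(abs(W[...,0]-.466)<.06)&(abs(W[...,1]+.18)<.05)
print(cv2.minEnclosingCircle((W[m][:,:2]*1000).astype(np.float32)),m.sum(),W[m].mean(0))
```

```text
((463.6202392578125, -181.17434692382812), 28.76552963256836) 350 [ 0.46225186 -0.18266462  0.06398094]
```

View pics/w2.png

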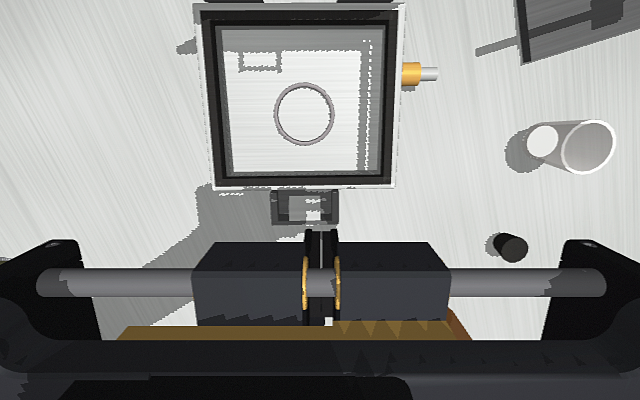

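Run:
```python
from h import *
c=dict(np.load("pics/w2.npz")); T=c["T2"]
g=cv2.cvtColor(c["img"],cv2.COLOR_RGB2GRAY)
sub=g[70:160,262:348]; bw=((sub<165)).astype(np.uint8)
k,l,st,ce=cv2.connectedComponentsWithStats(bw)
for i in range(1,k):
    if st[i,4]>150:
        p=np.argwhere(l==i)[:,::-1]+[262,70]
        Q=np.array([onz(c,u,v,.018,T)[:2] for u,v in p])*1000
        print(st[i],cv2.minEnclosingCircle(Q.astype(np.float32)))
print(onz(c,304.5,114,.018,T))
W=cloud(c,T); P0=W[...,:2]-[.505,.160]
y=np.radians(-16.2); a=P0@[np.cos(y),np.sin(y)]; b=P0@[-np.sin(y),np.cos(y)]; z=W[...,2]
m=(abs(z-.077)<.004)&(abs(a)<.09)&(b<-.05)&(b>-.09); print("-y rim",np.percentile(b[m],[1,50,99]),m.sum(), np.degrees(np.arctan(np.polyfit(a[m],b[m],1)[0])))
for s in(1,-1):
  m=(abs(z-.077)<.004)&(s*a<.11)&(s*a>.08)&(b>-.05)&(b<.08); print("x rim",np.percentile(a[m],[1,50,99]),m.sum(), np.degrees(np.arctan(np.polyfit(b[m],a[m],1)[0])))
```

```text
[ 11  12  62  64 653] ((505.6182861328125, 169.30938720703125), 37.49977111816406)
[0.50734082 0.16992639 0.018     ]
-y rim [-0.08911658 -0.06711961 -0.05171214] 1198 -0.7325373002616045
x rim [0.08026615 0.09422936 0.09835054] 970 -0.7353376008526717
x rim [-0.10120625 -0.0974261  -0.08308935] 898 1.4892591597068285
```

servo_tool:
  moves: "-0.015 0.003 0 0.02 -0.01 -0.01 -1;-0.03 0.005 0 0.01 -0.01 -0.01 -1;-0.03 0.005 0 0.01 0 0 -1;-0.03 0.005 0 0 0 0 -1;-0.03 0.005 0 0 0 0 -1;-0.03 0.005 0 0 0 0 -1;-0.03 0.005 0 0 0 0 -1;-0.02 0.004 0 0 0 0 -1;-0.01 0.002 0.01 0 0 0 -1;0 0 0.02 0 0 0 -1;0 0 0.01 0 0 0 -1;0 0 0 0 0 0 -1"

```text
time_s: 7.65
tool_pos: [0.4627, -0.1695, 0.1756]
tool_rot: [179.6, 0.1, 71.2]
force: [-0.9, -0.6, -0.1]
grip_width: 0.0726
```

```bash
cat > jar.py <<'E'
from h import *
from cell import env
o=env.get_obs();c=env.read_camera("wrist"); T=wristT(c,o)
cv2.imwrite("pics/w3.png",c["img"][...,::-1])
W=cloud(c,T); m=(abs(W[...,2]-.064)<.005)&(abs(W[...,0]-.465)<.04)&(abs(W[...,1]+.18)<.04)
(x,y),r=cv2.minEnclosingCircle((W[m][:,:2]*1000).astype(np.float32)); print(m.sum(),x,y,r)
t=env.read_camera("top");W=cloud(t); m=(abs(W[...,2]-.064)<.005)&(abs(W[...,0]-.465)<.04)&(abs(W[...,1]+.18)<.04)
if m.sum()>10: print("top",m.sum(),cv2.minEnclosingCircle((W[m][:,:2]*1000).astype(np.float32)))
go(o,[x/1e3,y/1e3,.034],[180,0,73.8])
E
python3 jar.py
```

```text
2288 464.3833923339844 -179.64398193359375 28.007917404174805
shift(m) [-0.0088  0.004   0.1416] rot units [ 0.012  0.003 -0.091]
```

View pics/w3.png

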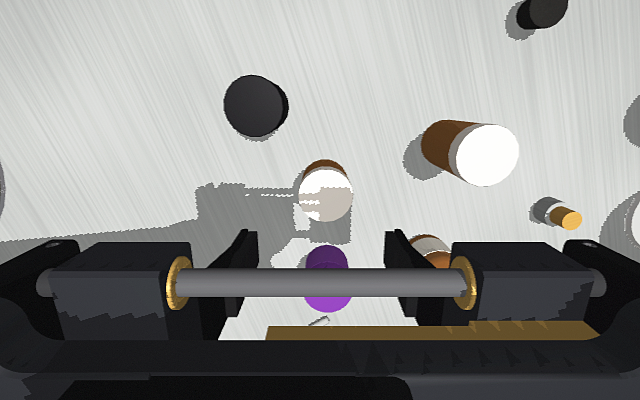

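servo_tool:
  moves: "-0.004 0.002 0.03 0.006 0 -0.04 -1;-0.003 0.001 0.03 0.004 0 -0.03 -1;0 0 0.025 0 0 -0.01 -1;0 0 0.01 0 0 0 -1;0 0 0 0 0 0 -1"

```text
time_s: 8.17
tool_pos: [0.4717, -0.1748, 0.0853]
tool_rot: [179.2, -0.1, 74.0]
force: [-0.4, -0.1, 0.1]
grip_width: 0.0867
```

Run:
```python
from h import *
from cell import env
go(env.get_obs(),[.4645,-.180,.034],[180,0,73.8])
```

```text
shift(m) [-0.0071 -0.0062  0.0512] rot units [ 0.029 -0.005  0.008]
```

servo_tool:
  moves: "-0.004 -0.004 0.005 0.015 -0.003 0 -1;-0.002 -0.002 0.015 0.01 0 0 -1;0 0 0.012 0 0 0 -1;0 0 0.004 0 0 0 -1"

```text
time_s: 8.5
tool_pos: [0.4688, -0.1788, 0.0532]
tool_rot: [179.5, -0.1, 74.2]
force: [0.2, 0.4, -0.3]
grip_width: 0.087
```

Run:
```python
from h import *
from cell import env
go(env.get_obs(),[.4645,-.180,.034],[180,0,73.8])
```

```text
shift(m) [-0.0024 -0.004   0.0192] rot units [ 0.018 -0.005  0.015]
```

servo_tool:
  moves: "-0.002 -0.003 0.006 0.01 -0.003 0.01 -1;-0.001 -0.001 0.008 0.006 0 0 -1;0 0 0.004 0 0 0 -1;0 0 0 0 0 0 1;0 0 0 0 0 0 1;0 0 0 0 0 0 1;0 0 0 0 0 0 1;0 0 0 0 0 0 1;0 0 0 0 0 0 1;0 0 0 0 0 0 1;0 0 0 0 0 0 1;0 0 0 0 0 0 1;0 0 0 0 0 0 1;0 0 0 0 0 0 1;0 0 0 0 0 0 1"
  squeeze: 40

```text
time_s: 9.75
tool_pos: [0.4659, -0.1807, 0.0359]
tool_rot: [179.8, -0.1, 74.0]
force: [-0.6, -0.4, -1.4]
grip_width: 0.0541
```

servo_tool:
  moves: "0 0 -0.003 0 0 0 1;0 0 -0.006 0 0 0 1;0 0 -0.01 0 0 0 1;0 0 -0.01 0 0 0 1;0 0 -0.006 0 0 0 1;0 0 0 0 0 0 1"

```text
time_s: 10.25
tool_pos: [0.4657, -0.181, 0.0749]
tool_rot: [179.8, -0.1, 73.9]
force: [0.6, -0.3, -1.2]
grip_width: 0.054
```

Run:
```python
from h import *
from cell import env
c=env.read_camera("side"); cv2.imwrite("pics/s2.png",cv2.resize(c["img"][130:350,230:450],None,fx=2.5,fy=2.5)[...,::-1])
```

```text
(no output)
```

View pics/s2.png

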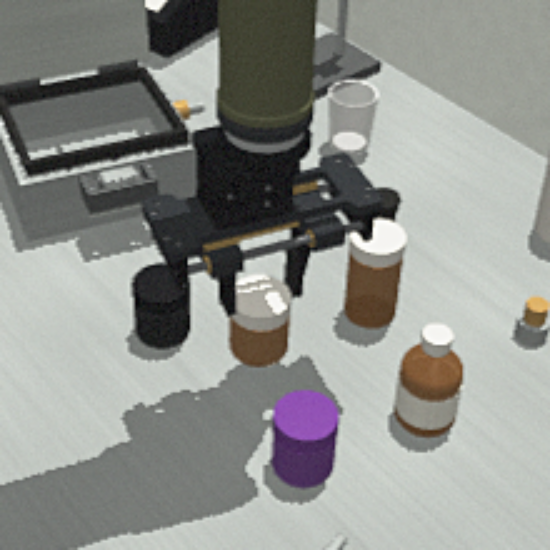

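servo_tool:
  moves: "0 0 -0.01 0 0 0 1;0 0 -0.02 0 0 0 1;0 0 -0.025 0 0 0 1;0 0 -0.025 0 0 0 1;0.01 -0.002 -0.02 0 0 0 1;0.018 -0.003 -0.01 0 0 0 1;0.025 -0.004 0 0 0 0 1;0.025 -0.004 0 0 0 0 1;0.025 -0.004 0 0 0 0 1;0.025 -0.004 0 0 0 0 1;0.025 -0.004 0 0 0 0 1;0.025 -0.004 0 0 0 0 1;0.025 -0.004 0 0 0 0 1;0.025 -0.004 0 0 0 0 1;0.025 -0.004 0 0 0 0 1;0.018 -0.003 0 0 0 0 1;0.01 -0.002 0 0 0 0 1;0 0 0 0 0 0 1"

```text
time_s: 11.8
tool_pos: [0.4991, 0.1107, 0.1989]
tool_rot: [179.6, -0.1, 73.3]
force: [0.4, 0.4, -0.1]
grip_width: 0.0543
```

Run:
```python
from h import *
from cell import env
go(env.get_obs(),[.506,.168,.17],[180,0,73.8])
```

```text
shift(m) [ 0.0568 -0.0101  0.029 ] rot units [ 0.013 -0.004 -0.018]
```

servo_tool:
  moves: "0.015 -0.003 0 0.006 0 -0.01 1;0.018 -0.003 0 0.005 0 -0.008 1;0.012 -0.002 0 0 0 0 1;0.006 -0.001 0 0 0 0 1;0 0 0 0 0 0 1;0 0 0 0 0 0 1"

```text
time_s: 12.3
tool_pos: [0.5059, 0.1637, 0.1993]
tool_rot: [180.0, -0.0, 73.6]
force: [-0.2, 0.1, -1.0]
grip_width: 0.0542
```

Run:
```python
from h import *
from cell import env
o=env.get_obs()
go(o,[.506,.168,.046],[180,0,73.8])
c=env.read_camera("side"); cv2.imwrite("pics/s3.png",cv2.resize(c["img"][60:240,170:350],None,fx=3.2,fy=3.2)[...,::-1])
W=cloud(c); v,u=np.mgrid[:400,:640]
hsv=cv2.cvtColor(c["img"],cv2.COLOR_RGB2HSV)
m=(hsv[...,0]<20)&(hsv[...,1]>110)&(W[...,2]>.08)&(abs(W[...,0]-.5)<.05)&(abs(W[...,1]-.15)<.05)
print(m.sum(), np.percentile(W[m],[1,50,99],axis=0) if m.sum() else 0)
m=(W[...,2]>.13)&(np.hypot(W[...,0]-o["tool_pos"][0],W[...,1]-o["tool_pos"][1])<.03)&(hsv[...,1]<40)&(hsv[...,2]>200)
print(m.sum(), np.percentile(W[m],[1,50,99],axis=0) if m.sum() else 0)
```

```text
shift(m) [ 0.0041 -0.0012  0.1533] rot units [ 0.002 -0.001 -0.007]
317 [[0.45694216 0.11103466 0.10658356]
 [0.49261478 0.14140897 0.19151156]
 [0.54035443 0.16891914 0.39190357]]
46 [[0.49610855 0.13569211 0.22566405]
 [0.51163878 0.15920742 0.22799139]
 [0.52141184 0.18936885 0.22958475]]
```

View pics/s3.png

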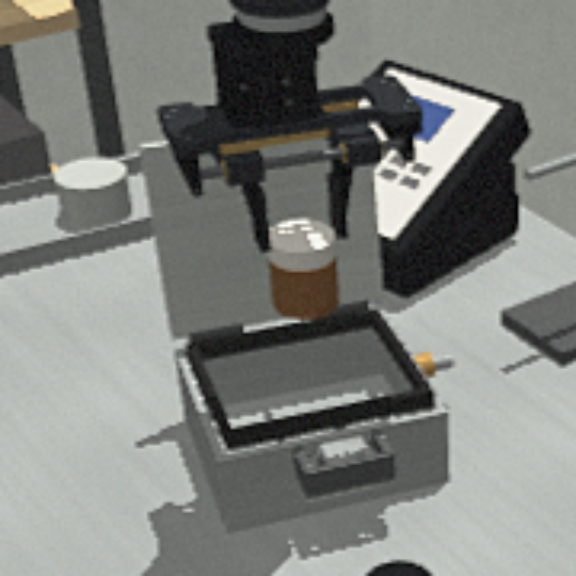

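servo_tool:
  moves: "0.002 -0.001 0.012 0 0 0 1;0.002 0 0.02 0 0 0 1;0 0 0.02 0 0 0 1;0 0 0.015 0 0 0 1;0 0 0.008 0 0 0 1;0 0 0 0 0 0 1"

```text
time_s: 12.85
tool_pos: [0.5064, 0.1638, 0.1191]
tool_rot: [179.9, -0.0, 73.2]
force: [-0.5, 0.0, -3.1]
grip_width: 0.0543
```

Run:
```python
from h import *
from cell import env
go(env.get_obs(),[.506,.168,.046],[180,0,73.8])
```

```text
shift(m) [ 0.0039 -0.0017  0.0731] rot units [ 0.004 -0.001 -0.02 ]
```

servo_tool:
  moves: "0.003 -0.001 0.01 0 0 -0.01 1;0.002 -0.001 0.014 0 0 -0.01 1;0 0 0.014 0 0 0 1;0 0 0.008 0 0 0 1;0 0 0.003 0 0 0 1"

```text
time_s: 13.27
tool_pos: [0.5082, 0.1696, 0.0693]
tool_rot: [179.7, -0.2, 73.7]
force: [0.4, -0.2, -1.7]
grip_width: 0.0538
```

Run:
```python
from h import *
from cell import env
go(env.get_obs(),[.506,.168,.046],[180,0,73.8])
c=env.read_camera("wrist"); cv2.imwrite("pics/w4.png",c["img"][...,::-1])
```

```text
shift(m) [-0.0023 -0.0018  0.0233] rot units [ 0.012 -0.008 -0.002]
```

View pics/w4.png

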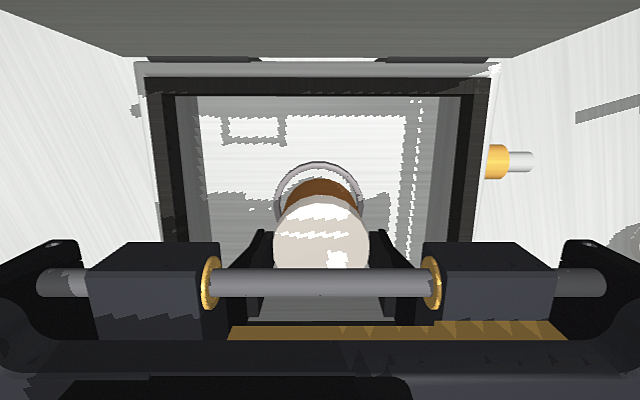

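servo_tool:
  moves: "-0.002 -0.002 0.006 0.008 -0.005 0 1;-0.001 -0.001 0.007 0.004 -0.003 0 1;0 0 0.004 0 0 0 1;0 0 0 0 0 0 1"

```text
time_s: 13.65
tool_pos: [0.5055, 0.1678, 0.0524]
tool_rot: [179.9, -0.1, 73.7]
force: [-0.2, 0.6, -1.2]
grip_width: 0.0543
```

Run:
```python
from h import *
from cell import env
go(env.get_obs(),[.506,.1685,.046],[180,0,73.8])
```

```text
shift(m) [0.0008 0.0003 0.0064] rot units [ 0.003 -0.003 -0.002]
```

servo_tool:
  moves: "0 0 0.003 0 0 0 1;0 0 0.003 0 0 0 1;0 0 0.001 0 0 0 1"

```text
time_s: 13.9
tool_pos: [0.5063, 0.1682, 0.0459]
tool_rot: [179.8, -0.2, 73.7]
force: [-2.4, -0.1, 6.3]
grip_width: 0.054
```

Contact (6 N). Release.

servo_tool:
  moves: "0 0 0 0 0 0 -0.3;0 0 0 0 0 0 -0.3;0 0 0 0 0 0 -0.8;0 0 0 0 0 0 -0.8;0 0 0 0 0 0 -0.8"

```text
time_s: 14.32
tool_pos: [0.5073, 0.1686, 0.0467]
tool_rot: [179.7, -0.3, 73.7]
force: [0.5, -0.7, -0.0]
grip_width: 0.0692
```

Run:
```python
from h import *
from cell import env
o=env.get_obs(); go(o,[.506,.168,.046],[180,0,73.8])
c=env.read_camera("wrist"); cv2.imwrite("pics/w5.png",c["img"][...,::-1])
```

```text
shift(m) [-0.001  -0.0011  0.0007] rot units [ 0.009 -0.009 -0.002]
```

View pics/w5.png

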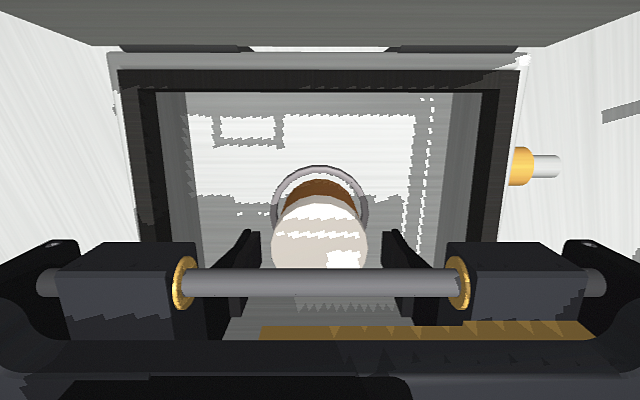

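servo_tool:
  moves: "0 0 0 0 0 0 -0.8;0 0 -0.005 0 0 0 -0.8;0 0 -0.015 0 0 0 -0.8;0 0 -0.03 0 0 0 -0.8;0 0 -0.03 0 0 0 -0.8;0 0 -0.03 0 0 0 -0.8;0 0 -0.03 0 0 0 -0.8;0 0 -0.02 0 0 0 -0.8;-0.01 0 -0.01 0 0 0 -0.8;-0.01 0 0 0 0 0 -0.8"

```text
time_s: 15.2
tool_pos: [0.4991, 0.1487, 0.2255]
tool_rot: [179.8, -0.1, 73.9]
force: [-0.2, -0.1, -0.1]
grip_width: 0.0782
```

Run:
```python
from h import *
from cell import env
o=env.get_obs()
c=env.read_camera("wrist"); T=wristT(c,o);cv2.imwrite("pics/w6.png",c["img"][...,::-1])
W=cloud(c,T); m=(abs(W[...,2]-.074)<.005)&(np.hypot(W[...,0]-.506,W[...,1]-.168)<.045)
print(m.sum(),cv2.minEnclosingCircle((W[m][:,:2]*1000).astype(np.float32)),np.median(W[m],0),W[m].std(0))
```

```text
1955 ((505.9290466308594, 169.07974243164062), 27.922819137573242) [0.50628831 0.16996437 0.07464228] [0.01380071 0.01389494 0.00080255]
```

View pics/w6.png

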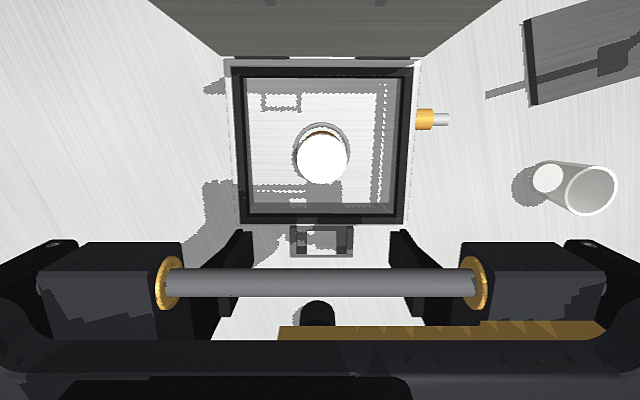

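Run:
```python
from h import *
from cell import env
t=dict(np.load("pics/top0.npz")); W=cloud(t)
y=np.radians(-16.2); D=W[...,:2]-[.505,.160]; a=D@[np.cos(y),np.sin(y)]; b=D@[-np.sin(y),np.cos(y)]
for lo,hi in ((.14,.18),(.18,.22),(.22,.27)):
  for al,ah in ((-.13,-.05),(-.05,.05),(.05,.13),(.13,.18)):
    m=(b>lo)&(b<hi)&(a>al)&(a<ah); print(lo,al,np.round(np.percentile(W[m][:,2],[50,99]),3))
print(P(-.001,.112),P(-.001,.160))
go(env.get_obs(),[*P(-.001,.160),.36],[180,0,73.8])
```

```text
0.14 -0.13 [-0.     0.005]Traceback (most recent call last):
  File "<stdin>", line 7, in <module>
    return _quantile_unchecked(
        a, q, axis, out, overwrite_input, method, keepdims, weights)
    return _ureduce(a,
                    func=_quantile_ureduce_func,
    ...<5 lines>...
                    overwrite_input=overwrite_input,
                    method=method)
    r = func(a, **kwargs)
    result = _quantile(arr,
                       quantiles=q,
    ...<2 lines>...
                       out=out,
                       weights=wgt)
    slices_having_nans = np.isnan(arr[-1, ...])
                                  ~~~^^^^^^^^^
IndexError: index -1 is out of bounds for axis 0 with size 0
```

Run:
```python
from h import *
from cell import env
t=dict(np.load("pics/top0.npz")); W=cloud(t)
y=np.radians(-16.2); D=W[...,:2]-[.505,.160]; a=D@[np.cos(y),np.sin(y)]; b=D@[-np.sin(y),np.cos(y)]
m=(b>.165)&(b<.4)&(abs(a)<.2); print(np.nanmax(W[m][:,2]))
print(P(-.001,.112),P(-.001,.160))
go(env.get_obs(),[*P(-.001,.160),.36],[180,0,73.8])
```

```text
0.1299964320582705
[0.53528671 0.26783188] [0.54867828 0.31392598]
shift(m) [ 0.1753  0.0014 -0.1354] rot units [ 0.003 -0.001 -0.003]
```

servo_tool:
  moves: "0 0 -0.03 0 0 0 1;0 0 -0.035 0 0 0 1;0 0 -0.035 0 0 0 1;0.01 0 -0.03 0 0 0 1;0.02 0 -0.01 0 0 0 1;0.03 0 0 0 0 0 1;0.03 0 0 0 0 0 1;0.03 0 0 0 0 0 1;0.03 0 0 0 0 0 1;0.015 0 0 0 0 0 1;0.005 0 0 0 0 0 1;0 0 0 0 0 0 1"

```text
time_s: 16.25
tool_pos: [0.5441, 0.2983, 0.3454]
tool_rot: [-178.7, 1.4, 72.5]
force: [0.1, 0.2, -0.2]
grip_width: 0.0065
```

Run:
```python
from h import *
from cell import env
go(env.get_obs(),[*P(-.001,.160),.235],[180,0,73.8])
c=env.read_camera("side"); cv2.imwrite("pics/s4.png",cv2.resize(c["img"][20:240,150:370],None,fx=2.6,fy=2.6)[...,::-1])
```

```text
shift(m) [0.019  0.0023 0.1099] rot units [-0.048  0.048 -0.045]
```

View pics/s4.png

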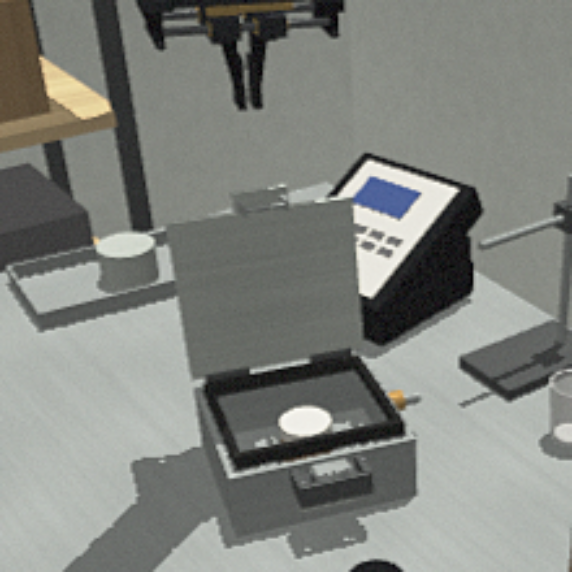

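servo_tool:
  moves: "0.012 0 0 -0.02 0.02 -0.02 1;0.01 0.002 0.01 -0.015 0.015 -0.015 1;0.003 0 0.025 -0.01 0.01 -0.01 1;0 0 0.03 0 0 0 1;0 0 0.02 0 0 0 1;0 0 0.008 0 0 0 1;0 0 0 0 0 0 1"

```text
time_s: 16.88
tool_pos: [0.5558, 0.3136, 0.2509]
tool_rot: [179.7, -0.2, 73.3]
force: [0.6, -0.4, 0.2]
grip_width: 0.0002
```

```bash
cat >> h.py <<'E'
def ab(p,C=(.505,.160),yaw=-16.2):
    y=np.radians(yaw); d=np.array(p[:2])-C; return d@[np.cos(y),np.sin(y)],d@[-np.sin(y),np.cos(y)]
E
python3 - <<'E'
from h import *
from cell import env
o=env.get_obs();print(ab(o["tool_pos"]))
go(o,[*P(-.001,.160),.242],[180,0,73.8])
E
```

```text
(np.float64(0.005875969620113263), np.float64(0.16170252217541317))
shift(m) [-0.0018 -0.0069  0.0088] rot units [ 0.012 -0.007 -0.018]
```

servo_tool:
  moves: "-0.004 -0.004 0.004 0.006 -0.004 -0.01 1;-0.005 -0.003 0.003 0.005 0 -0.008 1;-0.006 0 0 0 0 0 1;-0.008 0 0 0 0 0 1;-0.01 0 0 0 0 0 1"

```text
time_s: 17.3
tool_pos: [0.5401, 0.284, 0.2476]
tool_rot: [179.8, -0.5, 73.9]
force: [0.9, 1.2, -0.2]
grip_width: 0.0002
```

```bash
cat > st.py <<'E'
from h import *
from cell import env
o=env.get_obs();a,b=ab(o["tool_pos"]); z=o["tool_pos"][2]
cy,cz=b-.0095-.112, z-.011-.085
# angle of lid s.t. corner lies on outer face: cy*sin+cz*cos=.008
rr=np.hypot(cy,cz); ph=np.arctan2(cy,cz) # cy=rr sin ph, cz=rr cos ph -> rr*cos(th-ph)=.008
th=ph+np.arccos(.008/rr)
print("a %.4f cornery %.4f z %.4f r %.4f theta(if touching) %.1f"%(a,cy,cz,rr,np.degrees(th)),"F",np.round(o["force"],1),"rpy",np.round(o["tool_rot"],1),"t",o["time_s"])
E
python3 st.py
```

```text
a -0.0009 cornery 0.0074 z 0.1516 r 0.1518 theta(if touching) 89.8 F [ 0.9  1.2 -0.2] rpy [179.8  -0.5  73.9] t 17.3
```

servo_tool:
  moves: "-0.012 0 0.0005 0 0 0 1;-0.012 0 0.0015 0 0 0 1;-0.012 0 0.003 0 0 0 1;-0.012 0 0.004 0 0 0 1;-0.011 0 0.005 0 0 0 1"

```text
time_s: 17.72
tool_pos: [0.5234, 0.2224, 0.2374]
tool_rot: [179.5, -0.9, 73.9]
force: [-0.1, 1.0, -0.2]
grip_width: 0.0005
```

```bash
python3 st.py
python3 - <<'E'
from h import *
from cell import env
c=env.read_camera("side"); cv2.imwrite("pics/s5.png",cv2.resize(c["img"][20:240,150:370],None,fx=2.6,fy=2.6)[...,::-1])
E
```

```text
a 0.0003 cornery -0.0564 z 0.1414 r 0.1522 theta(if touching) 65.2 F [-0.1  1.  -0.2] rpy [179.5  -0.9  73.9] t 17.7167
```

View pics/s5.png

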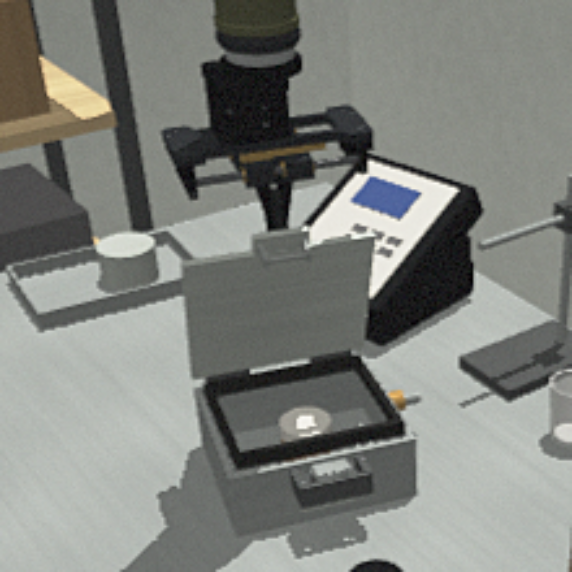

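servo_tool:
  moves: "-0.012 0 0.006 0 0 0 1;-0.011 0 0.007 0 0 0 1;-0.01 0 0.008 0 0 0 1;-0.01 0 0.009 0 0 0 1;-0.009 0 0.01 0 0 0 1"

```text
time_s: 18.18
tool_pos: [0.5082, 0.1629, 0.201]
tool_rot: [179.4, -0.9, 73.5]
force: [-2.3, -3.1, 5.6]
grip_width: 0.0004
```

```bash
python3 st.py
python3 - <<'E'
from h import *
from cell import env
o=env.get_obs(); go(o,o["tool_pos"],[180,0,73.8])
E
```

```text
a 0.0022 cornery -0.1178 z 0.1050 r 0.1578 theta(if touching) 38.8 F [-2.3 -3.1  5.6] rpy [179.4  -0.9  73.5] t 18.1833
shift(m) [0. 0. 0.] rot units [ 0.022 -0.032 -0.01 ]
```

servo_tool:
  moves: "-0.009 -0.001 0.009 0.005 -0.008 -0.003 1;-0.009 -0.001 0.009 0.005 -0.008 -0.003 1;-0.008 0 0.009 0.004 -0.008 0 1;-0.006 0 0.009 0 0 0 1"

```text
time_s: 18.52
tool_pos: [0.4972, 0.1277, 0.1642]
tool_rot: [179.6, -0.3, 73.5]
force: [-0.1, -0.7, -0.4]
grip_width: 0.0002
```

```bash
python3 st.py
python3 - <<'E'
from h import *
from cell import env
o=env.get_obs(); go(o,[*P(-.001,-.048),.132],[180,0,73.8])
c=env.read_camera("side"); cv2.imwrite("pics/s6.png",cv2.resize(c["img"][20:240,150:370],None,fx=2.6,fy=2.6)[...,::-1])
E
```

```text
a 0.0015 cornery -0.1547 z 0.0682 r 0.1690 theta(if touching) 21.1 F [-0.1 -0.7 -0.4] rpy [179.6  -0.3  73.5] t 18.5167
shift(m) [-0.015  -0.0027  0.0321] rot units [ 0.013 -0.009 -0.01 ]
```

View pics/s6.png

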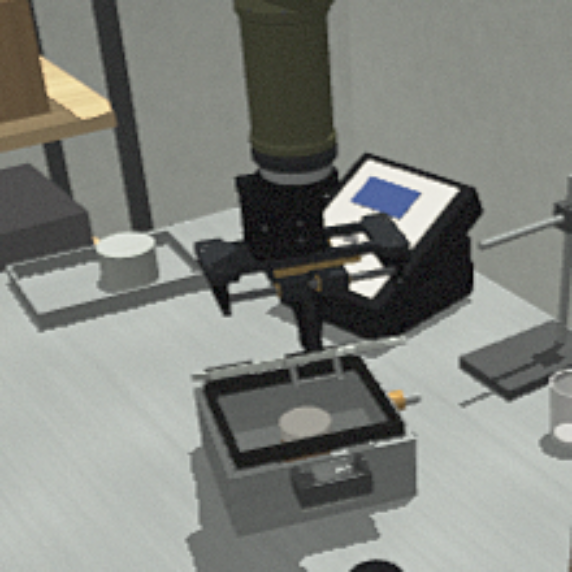

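```bash
cat > lid.py <<'E'
from h import *
from cell import env
y=np.radians(-16.2)
for n in ("top","side"):
    c=env.read_camera(n); W=cloud(c); D=W[...,:2]-[.505,.160]; a=D@[np.cos(y),np.sin(y)]; b=D@[-np.sin(y),np.cos(y)]-.112; z=W[...,2]-.085
    m=(abs(a)>.05)&(abs(a)<.095)&(b<-.03)&(b>-.16)&(z>-.005)&(z<.16)
    if m.sum()>30:
        r=cv2.fitLine(np.c_[b[m],z[m]].astype(np.float32),cv2.DIST_HUBER,0,.01,.01).ravel()
        print(n,m.sum(),"slope deg",np.degrees(np.arctan2(r[1],r[0])),"pt",r[2:],"z at b=0",r[3]-r[2]*r[1]/r[0], "at -.16",r[3]+(-.16-r[2])*r[1]/r[0])
    cv2.imwrite(f"pics/l_{n}.png",c["img"][...,::-1])
E
python3 lid.py
```

```text
top 163 slope deg -30.741716 pt [-0.12466439  0.08018647] z at b=0 0.0060433596 at -.16 0.10120203
side 347 slope deg -50.236855 pt [-0.10568979  0.03565921] z at b=0 -0.091359675 at -.16 0.10092966
```

Run:
```python
from h import *
t=cv2.imread("pics/l_top.png"); cv2.imwrite("pics/l_top2.png",cv2.resize(t[130:300,150:350],None,fx=3.5,fy=3.5,interpolation=cv2.INTER_CUBIC))
```

```text
(no output)
```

View pics/l_top2.png

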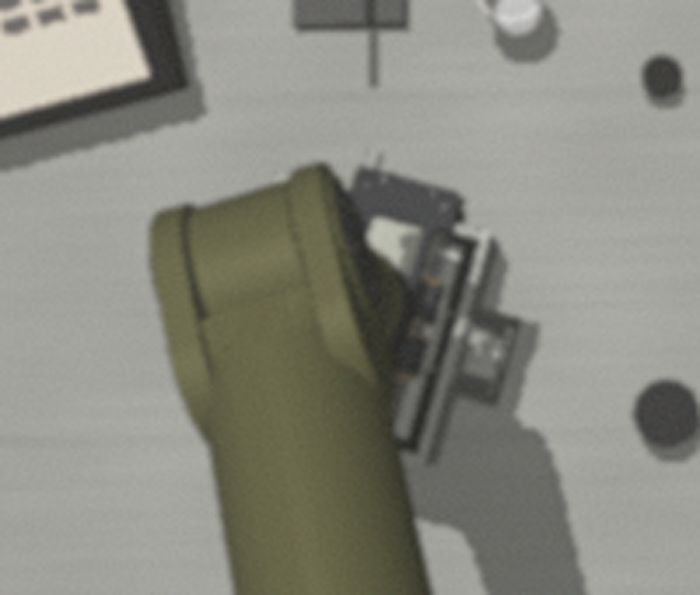

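Run:
```python
from h import *
from cell import env
o=env.get_obs();c=env.read_camera("wrist"); np.savez("pics/w7.npz",T2=wristT(c,o),**c);cv2.imwrite("pics/w7.png",c["img"][...,::-1])
```

```text
(no output)
```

View pics/w7.png

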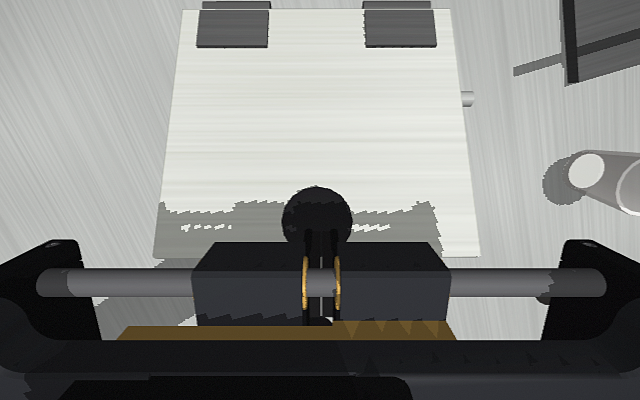

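```bash
cat > wl.py <<'E'
from h import *
from cell import env
o=env.get_obs();c=env.read_camera("wrist"); T=wristT(c,o); W=cloud(c,T)
a,b=[q for q in np.moveaxis(np.array([0]),0,0)] if 0 else (None,None)
y=np.radians(-16.2); D=W[...,:2]-[.505,.160]; a=D@[np.cos(y),np.sin(y)]; b=D@[-np.sin(y),np.cos(y)]-.112; z=W[...,2]-.085
v,u=np.mgrid[:400,:640]
m=(abs(a)<.085)&(abs(a)>.03)&(b<-.04)&(b>-.13)&(v<235)&(z>-.03)
r=cv2.fitLine(np.c_[b[m],z[m]].astype(np.float32),cv2.DIST_HUBER,0,.01,.01).ravel()
s=r[1]/r[0]; th=np.arctan(-s); print(m.sum(),"lid deg",np.degrees(th),"offset normal",(r[3]-s*r[2])*np.cos(th))
g=c["img"].max(2); mm=(g<60)&(u>270)&(u<365)&(v>180)&(v<240)&(abs(a)<.04)
print("pad b range",np.percentile(b[mm],[1,99]),"a",np.percentile(a[mm],[1,99]),mm.sum())
E
python3 wl.py; python3 st.py
```

```text
23874 lid deg 29.8211 offset normal 0.0084995
pad b range [-0.14263891 -0.11638897] a [-0.02119159  0.01903878] 3032
a 0.0015 cornery -0.1530 z 0.0690 r 0.1679 theta(if touching) 21.5 F [-0.6 -1.1 -0.3] rpy [179.6  -0.3  73.6] t 18.7667
```

Run:
```python
from h import *
c=dict(np.load("pics/w7.npz")); T=c["T2"]; W=cloud(c,T)
Tc=np.linalg.inv(c["hand_eye"])
for p in ([0,0,.011],[.0095,0,.011],[0,0,0]):
    q=Tc[:3,:3]@p+Tc[:3,3]; print(p,"proj",c["mtx"][0,0]*q[0]/-q[2]+c["mtx"][0,2], c["mtx"][1,1]*-q[1]/-q[2]+c["mtx"][1,2],"depth",-q[2])
for v in range(214,250,3): print(v,[ (round(float(c["range_z"][v,u]),3),np.round(W[v,u],3).tolist(),c["img"][v,u].tolist()) for u in (309,)])
o=None
c2=dict(np.load("pics/w2.npz"));print([round(float(c2["range_z"][v,309]),3) for v in range(214,250,3)])
```

```text
[0, 0, 0.011] proj 320.19321932643095 224.27300389254404 depth 0.21188743075792327
[0.0095, 0, 0.011] proj 320.18755181656337 211.21418485548355 depth 0.2091966663326924
[0, 0, 0] proj 320.13951015571286 230.49704687293627 depth 0.20133789470903435
214 [(0.189, [0.494, 0.144, 0.173], [23, 22, 22])]
217 [(0.188, [0.494, 0.142, 0.174], [24, 24, 26])]
220 [(0.187, [0.494, 0.141, 0.175], [22, 24, 24])]
223 [(0.188, [0.493, 0.139, 0.175], [22, 22, 23])]
226 [(0.186, [0.493, 0.138, 0.177], [24, 24, 27])]
229 [(0.174, [0.494, 0.141, 0.189], [9, 7, 11])]
232 [(0.17, [0.494, 0.141, 0.193], [13, 13, 13])]
235 [(0.166, [0.494, 0.141, 0.197], [12, 14, 11])]
238 [(0.162, [0.494, 0.14, 0.201], [15, 13, 15])]
241 [(0.16, [0.494, 0.14, 0.204], [13, 14, 15])]
244 [(0.155, [0.495, 0.14, 0.209], [11, 11, 12])]
247 [(0.151, [0.495, 0.141, 0.212], [12, 13, 12])]
[0.335, 0.336, 0.338, 0.346, 0.427, 0.174, 0.17, 0.167, 0.162, 0.158, 0.155, 0.152]
```

servo_tool:
  moves: "-0.002 -0.001 0.008 0.006 -0.004 -0.004 1;-0.003 -0.001 0.008 0.005 -0.003 -0.004 1;-0.003 0 0.008 0 0 0 1;-0.003 0 0.006 0 0 0 1;-0.001 0 0.002 0 0 0 1"

```text
time_s: 19.18
tool_pos: [0.4939, 0.1201, 0.1315]
tool_rot: [179.8, -0.2, 74.0]
force: [0.5, 0.0, -0.9]
grip_width: 0.0002
```

```bash
python3 wl.py; python3 st.py
```

```text
27425 lid deg 19.617657 offset normal 0.008655337
pad b range [-0.1505145  -0.12808758] a [-0.0213884   0.01921732] 2516
a 0.0003 cornery -0.1631 z 0.0353 r 0.1669 theta(if touching) 9.5 F [-0.1  0.7 -0.3] rpy [179.8  -0.2  74. ] t 19.2333
```

servo_tool:
  moves: "-0.002 0 0.007 0 0 0 1;-0.003 0 0.007 0 0 0 1;-0.001 0 0.006 0 0 0 1;0 0 0.004 0 0 0 1;0 0 0.001 0 0 0 1"

```text
time_s: 19.65
tool_pos: [0.4919, 0.1135, 0.1036]
tool_rot: [179.8, -0.2, 74.0]
force: [-0.4, -0.4, 0.6]
grip_width: 0.0004
```

```bash
python3 wl.py; python3 st.py
```

```text
31931 lid deg 10.276511 offset normal 0.008742036
pad b range [-0.15664098 -0.13542386] a [-0.02117627  0.01892098] 2286
a 0.0004 cornery -0.1699 z 0.0077 r 0.1700 theta(if touching) -0.1 F [-1.  -0.3 -0.1] rpy [179.8  -0.2  74. ] t 19.7
```

servo_tool:
  moves: "0 0 0.004 0 0 0 1;0 0 0.003 0 0 0 1"

```text
time_s: 19.87
tool_pos: [0.4925, 0.1138, 0.0968]
tool_rot: [179.8, -0.2, 74.0]
force: [-0.4, -0.6, 1.0]
grip_width: 0.0004
```

servo_tool:
  moves: "0 0 0.003 0 0 0 1"

```text
time_s: 19.95
tool_pos: [0.4927, 0.1139, 0.0938]
tool_rot: [179.7, -0.3, 74.0]
force: [0.3, -0.1, 0.9]
grip_width: 0.0004
```

servo_tool:
  moves: "0 0 0.002 0 0 0 1"

```text
time_s: 20.03
tool_pos: [0.4926, 0.114, 0.0914]
tool_rot: [179.7, -0.2, 74.0]
force: [1.0, -0.2, -0.1]
grip_width: 0.0006
```

servo_tool:
  moves: "0 0 0.002 0 0 0 1"

```text
time_s: 20.12
tool_pos: [0.4927, 0.1141, 0.0892]
tool_rot: [179.7, -0.3, 74.0]
force: [0.1, -0.2, -0.6]
grip_width: 0.0003
```

```bash
python3 wl.py; python3 st.py
python3 - <<'E'
from h import *
from cell import env
c=env.read_camera("side"); cv2.imwrite("pics/s7.png",cv2.resize(c["img"][80:240,190:350],None,fx=3.6,fy=3.6)[...,::-1])
E
```

```text
34515 lid deg 5.5595446 offset normal 0.008795047
pad b range [-0.15528055 -0.13752644] a [-0.02048742  0.01829456] 1820
a 0.0007 cornery -0.1692 z -0.0073 r 0.1694 theta(if touching) -5.2 F [0.4 0.7 0.4] rpy [179.8  -0.2  74. ] t 20.1667
```

View pics/s7.png

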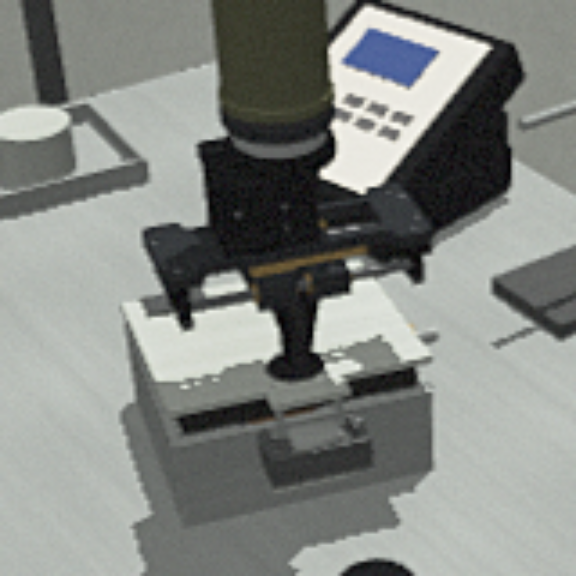

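servo_tool:
  moves: "0 0 0.002 0 0 0 1"

```text
time_s: 20.3
tool_pos: [0.4927, 0.1141, 0.0872]
tool_rot: [179.7, -0.2, 74.0]
force: [0.9, -0.0, -0.2]
grip_width: 0.0005
```

servo_tool:
  moves: "0 0 0.002 0 0 0 1"

```text
time_s: 20.38
tool_pos: [0.4928, 0.1141, 0.0852]
tool_rot: [179.7, -0.3, 74.0]
force: [0.1, -0.8, -0.1]
grip_width: 0.0006
```

servo_tool:
  moves: "0 0 0.002 0 0 0 1"

```text
time_s: 20.47
tool_pos: [0.493, 0.1141, 0.0833]
tool_rot: [179.7, -0.3, 74.0]
force: [-1.5, -1.3, 5.4]
grip_width: 0.0005
```

servo_tool:
  moves: "0 0 0.0015 0 0 0 1"

```text
time_s: 20.55
tool_pos: [0.493, 0.114, 0.0821]
tool_rot: [179.7, -0.3, 74.0]
force: [-3.3, -1.8, 6.0]
grip_width: 0.0006
```

servo_tool:
  moves: "0 0 0.0015 0 0 0 1"

```text
time_s: 20.63
tool_pos: [0.4929, 0.1139, 0.0813]
tool_rot: [179.7, -0.3, 74.0]
force: [-5.1, -1.3, 12.3]
grip_width: 0.0002
```

servo_tool:
  moves: "0 0 0.0015 0 0 0 1"

```text
time_s: 20.72
tool_pos: [0.493, 0.1139, 0.081]
tool_rot: [179.8, -0.3, 74.0]
force: [-4.5, -2.2, 11.9]
grip_width: 0.0004
```

servo_tool:
  moves: "0 0 0.002 0 0 0 1"

```text
time_s: 20.8
tool_pos: [0.4929, 0.1138, 0.0804]
tool_rot: [179.8, -0.3, 74.0]
force: [-5.8, -1.7, 11.9]
grip_width: 0.0005
```

servo_tool:
  moves: "0 0 0.002 0 0 0 1"

```text
time_s: 20.88
tool_pos: [0.4929, 0.1138, 0.0799]
tool_rot: [179.8, -0.3, 74.0]
force: [-4.9, -0.8, 13.3]
grip_width: 0.0002
```

```bash
python3 wl.py; python3 st.py
```

```text
36577 lid deg 2.5274208 offset normal 0.008800301
pad b range [-0.15530234 -0.13846937] a [-0.02052658  0.01831445] 1672
a 0.0012 cornery -0.1693 z -0.0162 r 0.1700 theta(if touching) -8.2 F [-5.  -1.6 11.6] rpy [179.8  -0.3  74. ] t 20.9333
```

servo_tool:
  moves: "0 0 0.0025 0 0 0 1"

```text
time_s: 21.02
tool_pos: [0.4928, 0.1137, 0.0791]
tool_rot: [179.9, -0.3, 74.0]
force: [-6.1, -2.1, 14.1]
grip_width: 0.0005
```

servo_tool:
  moves: "0 0 0.0025 0 0 0 1"

```text
time_s: 21.1
tool_pos: [0.4928, 0.1136, 0.0784]
tool_rot: [179.9, -0.3, 74.0]
force: [-6.7, -3.0, 14.6]
grip_width: 0.0004
```

servo_tool:
  moves: "0 0 0.0025 0 0 0 1"

```text
time_s: 21.18
tool_pos: [0.4928, 0.1136, 0.078]
tool_rot: [179.9, -0.4, 74.0]
force: [-6.4, -1.7, 16.6]
grip_width: 0.0006
```

servo_tool:
  moves: "0 0 0.0025 0 0 0 1"

```text
time_s: 21.27
tool_pos: [0.4928, 0.1135, 0.0773]
tool_rot: [180.0, -0.4, 74.0]
force: [-5.5, -1.2, 11.5]
grip_width: 0.0005
```

servo_tool:
  moves: "0 0 0.0025 0 0 0 1"

```text
time_s: 21.35
tool_pos: [0.4927, 0.1135, 0.0763]
tool_rot: [180.0, -0.4, 73.9]
force: [-4.2, -1.1, 9.4]
grip_width: 0.0007
```

servo_tool:
  moves: "0 0 0.0015 0 0 0 1"

```text
time_s: 21.43
tool_pos: [0.4927, 0.1134, 0.0758]
tool_rot: [-180.0, -0.4, 73.9]
force: [-2.9, -0.9, 7.9]
grip_width: 0.0005
```

```bash
python3 wl.py; python3 st.py
```

```text
37506 lid deg 1.1025752 offset normal 0.008808472
pad b range [-0.15564309 -0.13891763] a [-0.02047894  0.01828727] 1663
a 0.0011 cornery -0.1697 z -0.0203 r 0.1709 theta(if touching) -9.5 F [-2.8 -0.4  7.1] rpy [-180.    -0.4   73.9] t 21.4833
```

servo_tool:
  moves: "0 0 0.0015 0 0 0 1"

```text
time_s: 21.57
tool_pos: [0.4926, 0.1134, 0.0752]
tool_rot: [-180.0, -0.4, 73.9]
force: [-2.1, -0.5, 5.9]
grip_width: -0.0
```

servo_tool:
  moves: "0 0 0.0015 0 0 0 1"

```text
time_s: 21.65
tool_pos: [0.4926, 0.1133, 0.0745]
tool_rot: [-180.0, -0.5, 73.9]
force: [-2.7, -0.4, 7.8]
grip_width: 0.0003
```

servo_tool:
  moves: "0 0 -0.002 0 0 0 1;0 0 -0.003 0 0 0 1;0 0 -0.005 0 0 0 1;0 0 -0.01 0 0 0 1"

```text
time_s: 21.98
tool_pos: [0.4913, 0.1128, 0.0938]
tool_rot: [-179.8, -0.4, 73.9]
force: [0.3, 0.8, 0.0]
grip_width: 0.0004
```

```bash
python3 wl.py; python3 st.py
```

```text
30537 lid deg 0.6694586 offset normal 0.008834914
pad b range [-0.16462832 -0.13929648] a [-0.0212415   0.01896316] 2268
a 0.0015 cornery -0.1697 z 0.0004 r 0.1697 theta(if touching) -2.6 F [-0.2  0.1  1.5] rpy [-180.    -0.5   73.9] t 22.0333
```

servo_tool:
  moves: "0 0 -0.02 0 0 0 1;0 0 -0.03 0 0 0 1;0 0 -0.03 0 0 0 1;-0.01 0 -0.03 0 0 0 1;-0.02 0 -0.03 0 0 0 1;-0.02 0 -0.02 0 0 0 1;-0.02 0 0 0 0 0 1;-0.01 0 0 0 0 0 1;0 0 0 0 0 0 1;0 0 0 0 0 0 1;0 0 0 0 0 0 1;0 0 0 0 0 0 1;0 0 0 0 0 0 1;0 0 0 0 0 0 1"

```text
time_s: 23.2
tool_pos: [0.4699, 0.0369, 0.2664]
tool_rot: [179.8, -0.7, 74.3]
force: [0.3, 0.1, 0.3]
grip_width: 0.0006
```

```bash
python3 wl.py; python3 lid.py; python3 st.py
python3 - <<'E'
from h import *
from cell import env
c=env.read_camera("side"); cv2.imwrite("pics/s8.png",c["img"][...,::-1])
E
```

```text
8010 lid deg 0.6986057 offset normal 0.008839611
pad b range [-0.34571012 -0.22838759] a [-0.03093096  0.01055319] 542
top 414 slope deg 0.16611876 pt [-0.05641869  0.00858726] z at b=0 0.008750839 at -.16 0.008286946
side 841 slope deg -0.47228414 pt [-0.09598468  0.00959252] z at b=0 0.008801311 at -.16 0.010120207
a 0.0009 cornery -0.2498 z 0.1707 r 0.3026 theta(if touching) 32.8 F [ 1.1 -0.4 -0.6] rpy [179.8  -0.7  74.3] t 23.35
```

View pics/s8.png

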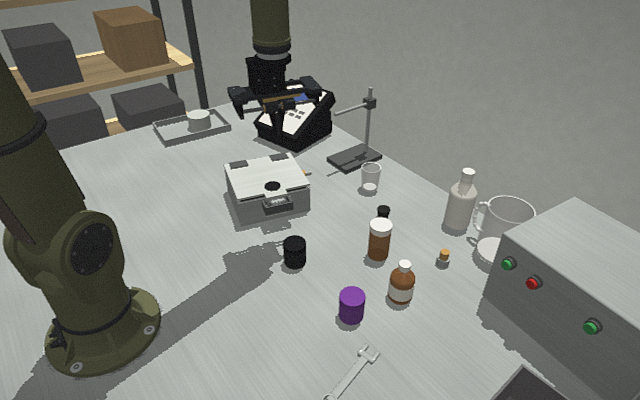

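The side view shows the lid closed (270,185). The bystanders are where they were: tall jar (380,240), bottle (402,283), beaker (371,178) and spanner (355,370). The robot touches nothing. Handing in.

Run:
```python
from cell import env
print(env.sign_off())
```

```text
the job is handed in; nothing more can be done
None
```

The squat jar stands in the chamber's holder and the lid is shut and latched. I handed the job in at about 23.4 s of the 72 s allowed.

- **First grasp:** It failed. At 20 N squeeze the jar slipped out of the fingers and stayed standing about 2 mm from where it was. I measured it again and regripped at 40 N, which held.
- **Jar in holder:** After I let go, the wrist camera put the cap within about 1 mm of the ring's centre. The cap top was flat at 75 mm, against the expected 74 mm, so the jar stood upright.
- **Lid:** I pushed it over with closed fingers and pressed on the pad. The force rose to 16.6 N, fell to 5.9 N as the pawl snapped, and I stopped 3.5 mm below the peak.
- **After backing off:** About 1 s later the lid still read between about -0.2° and 0.7° in the three cameras, inside the latched range (about -2.1° to 2.0°). The robot was clear of everything.
- **Bystanders:** The last side picture shows them where they were. I checked this by eye and did not measure it.

**Disagreement:** the closed fingertips met the lid about 20 mm further back than the stated tip position (11 mm ahead of the TCP). I therefore finished closing the lid by the measured lid angle and the force.

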